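Lock the green indexing head of the drill-sharpening jig

TASK

Two indexing heads stand on the sharpening bench. Take the bar of the green knob and turn it slowly clockwise (seen from above) until its spring pin drops into the hidden notch, then let go and leave it locked there. The black-knobbed head is already locked: leave its knob as it is.

Things in the scene. Friction and masses are not known exactly. Their poses are not given: they have to be found in the camera images.
- green_grip (a point): Grip point of the green knob: on its upright axis, 67 mm above the table, mid-way up its bar. Bar 52 mm long (this point's x; white line at the +x end), 16 mm thick (y), top at 85 mm, on a 52 mm skirt with its top at 45 mm. Below it a round green housing, 112 mm wide, 37 mm high, fixed, with a drill collet and a plunger block at its sides, both lower. The black-knobbed head is alike.
- green_knob (a joint): Knob angle, rad, grows clockwise from above. Starts at 0 to 0.25; stops at -0.05 and 1.9. The one notch is hidden, at a new angle each time, 0.7 to 1.3. Turning takes under 0.1 N m when slow. Let go within about 0.15 rad of the notch, the pin pulls the knob in by itself (about 0.2 N m). Some 0.2 rad past the notch the pin climbs out; the knob can then be turned back.
- green_pin (a joint): Travel in m of the green head's spring pin towards the knob's axis. About 0 while it rides on the hidden rim (its red end cap then stands 11 mm clear of the collar on the aluminium plunger block), about 0.0055 when fully dropped into the notch (red cap 6 mm clear). Away from the notch it cannot be pushed in.
- black_knob (a joint): Angle of the black knob in rad, clockwise from above. 0 is its locked position, where it starts and must stay. The black-knobbed head is the same as the green one but for the knob's colour; it stands 0.26 m or more to one side.
Mind the look-alikes: they are no part of the job. Leave any blue look-alike of the part that bears green_grip alone. Several things look just like the part that bears green_pin: the one meant starts farthest to the robot's right.

How it is judged:
By the outcome, as a careful person would: the job done as asked, in the order asked, and still so for the second after the job is handed in, with the robot touching nothing.
It also fails if it takes over 48 s, if anything falls off the work surface, if the arm or the gripper's body presses on something with over 40 N, if the wrist force passes 120 N, or if a joint passes its speed limit or range.

ROBOT

A 6-joint arm with a two-finger parallel gripper is mounted at the origin on the work surface. World frame = base frame: x ahead of the robot, y to its left, z up, the work surface at z = 0. Lengths are in m, angles in rad, forces in N, time in s.
With the tool pointing down it reaches from about 0.325 to 1 m from the base axis. Payload 5.1 kg.
Tool frame: the origin (TCP) lies at the very end of the fingers, on their centre line; the grasp point (between the pads) lies 19 mm behind it (hold_point_z is the z of the grasp point in the tool frame, in m); z points along the fingers, y is the line along which they close (so a half turn about z gives the same grasp; the last joint's range is limited). The gripper opens to 85 mm and grips with 20 to 120 N. Pads are 22 mm wide; open, the fingers measure 114 mm over their backs; the gripper's body (76 mm by 85 mm) begins 54 mm behind the grasp point. The pads swing forward as they close: fully open they stand 13 mm farther back than shut.
Start: joints at [-1.235, 0.124, 1.65, -0, 1.367, -0.083], TCP at [0.264, -0.594, 0.231] pointing down, gripper open.
Joint ranges: [-2.61, 2.61], [-1.02, 2.33], [0.03, 2.71], [-1.35, 4.49], [0.32, 2.68], [-2.91, 2.91]. Speed limits (rad/s): [2.57, 2.57, 3.14, 3.14, 3.14, 3.14].

INTERFACE

Orientations are given as a unit quaternion [x, y, z, w].
In Python, from station import * gives the robot as it stands. The module is installed in compiled form; this text tells all that it offers. Calls block until the motion is done:
- goto(position, orientation): joint-space move of the TCP to a pose.
- servo_line(position, frame=None, v=0.15): straight line of the TCP; frame=None keeps the orientation; v is the mean speed in m/s.
- move_j(angles): joint-space move.
- release() and close_gripper(): open the fingers fully, or close them until they stop; the grip force is fixed at half the most.
- dwell(seconds).
- ik(position, orientation): joint angles nearest the present ones, or None.
- sense(): the state.
- capture(name): name is "scene" or "top" or "wrist"; returns the picture (384x512x3 uint8, red, green, blue); there is no depth.
- camera_info(name): a dict with "fx", "fy", "cx", "cy" (pixels), "cam_to_world" (4x4, takes a point from camera to world coordinates). Camera axes: x right, y down, z forward; pixel columns grow to the right and rows downward; lengths in m; the calibration is good to about 2 mm. The wrist camera is an equidistant fisheye: a pixel r from the principal point sees the ray r / f radians off the axis. A picture is of the moment at which its call begins: read the wrist's pose just before it. camera_info takes no time and is no camera call; for the wrist camera it gives the pose at the moment of the call.
A pose or a line that the arm cannot do raises PlanningError and nothing moves.
- sign_off(): hands the job in; it is judged then, once.
Trained networks look in the newest picture that a camera, given by its name, has taken for a name from the list of things; names that differ only in an ending like _2 or _b are one class to them, and where a whole thing is asked for, a point or a joint stands for the part that bears it (a point fixed in the world has none). Each returns a list of dicts, best first, with "score" (0 to 1); they miss things now and then, are a little off and sometimes report something else, mostly with a low value. They report only what shows in the picture. A call takes as long as a camera call. They do not tell look-alikes from the thing itself.
- look_for(camera, query): "rect" ([left, top, right, bottom] in pixels, round what is visible of it).
- landmark_of(camera, query): "position" ([column, row] in pixels: a listed point, or the origin of a listed thing).
The state is a dict: "clock": time; "joint_pos": joint angles; "qd": joint speeds; "tau": joint torques, N m; "tcp_pos": TCP position; "eef_rot": TCP orientation; "contact_force": force on the tool from outside, world axes, zero at the start; "ft_torque": the same for the moment, N m; "finger_gap": finger opening in m; "gripper_force": force on a finger pad.
Only numpy, scipy, OpenCV 4.12 (cv2) and the standard library are available. Lean on these libraries where they do the work, as an engineer would, in place of code of your own. Each camera call takes 0.05 s, during which the arm holds its last target. There are 200 camera calls.

## Working session

There is one attempt and no reset: what is moved stays moved. The work goes in short steps, each a Python script; the robot and the scene stay as the last script left them, time stands still between calls to the robot, and variables do not carry over. Pictures are saved under pics/ and viewed, at most 10 in all, crops included, and the job is handed in when it is done.

```bash
mkdir -p pics; python3 - <<'E'
from station import *
import cv2,numpy as np
ims=[]
for c in ("scene","top"):
    im=capture(c); cv2.imwrite(f"pics/{c}0.png",im[:,:,::-1])
    for q in ("green_grip","green_pin","green_knob","black_knob"):
        print(c,q,[(np.round(d["position"],1).tolist(),round(d["score"],2)) for d in landmark_of(c,q)])
    for q in ("green_grip","green_pin"):
        print(c,q,[(np.round(d["rect"],1).tolist(),round(d["score"],2)) for d in look_for(c,q)])
    k=camera_info(c);print(k["fx"],k["cx"],k["cy"],np.round(k["cam_to_world"],3).tolist())
print(sense())
E
```

```text
scene green_grip [([215.0, 224.6], 0.64), ([172.4, 170.9], 0.6)]Traceback (most recent call last):
  File "<stdin>", line 7, in <module>
ValueError: it knows: green_grip
```

View pics/scene0.png

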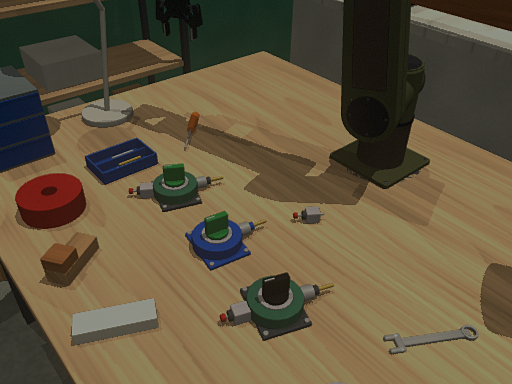

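The scene shows the green-housing, green-knob head at (175,180), its red cap at (131,190). A blue look-alike stands at (217,235), the black-knobbed head at (275,297), and a loose plunger at (308,215).

```bash
python3 - <<'E'
from station import *
import cv2,numpy as np
im=capture("top"); cv2.imwrite("pics/top0.png",im[:,:,::-1])
c="top"
print([(np.round(d["position"],1).tolist(),round(d["score"],2)) for d in landmark_of(c,"green_grip")])
for q in ("green_grip","green_pin"):
    print(q,[(np.round(d["rect"],1).tolist(),round(d["score"],2)) for d in look_for(c,q)])
for c in ("top","scene"):
    k=camera_info(c);print(k["fx"],k["cx"],k["cy"],np.round(k["cam_to_world"],3).tolist())
print(sense()["clock"],sense()["eef_rot"])
E
```

```text
[([382.9, 145.5], 0.96), ([266.1, 127.9], 0.8)]
green_grip [([366.6, 130.4, 395.9, 165.3], 0.78), ([254.6, 115.2, 276.5, 148.3], 0.7)]
green_pin [([218.5, 227.3, 242.0, 264.2], 0.59)]
436.8265822611961 256.04363078016837 193.09355567825395 [[0.026, -0.988, 0.151, 0.323], [-0.999, -0.022, 0.027, -0.015], [-0.024, -0.152, -0.988, 0.864], [0.0, 0.0, 0.0, 1.0]]
485.3239099136597 259.35765659179964 194.68293295787518 [[-0.761, 0.381, -0.525, 1.027], [0.648, 0.469, -0.6, 0.661], [0.018, -0.797, -0.604, 0.752], [0.0, 0.0, 0.0, 1.0]]
0.3 [ 9.78150186e-01  2.07899229e-01 -5.49176691e-05 -3.47933668e-04]
```

View pics/top0.png

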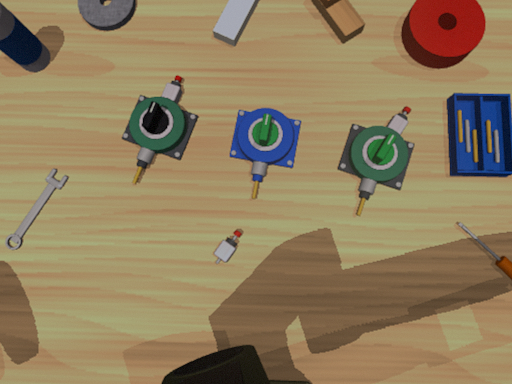

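The top view shows the target head at about (383,146) with its plunger cap at (406,110). The blue head is at (266,128) and the black one at (157,122). The network's (383,145) matches. Next I triangulate, then look from above with the wrist camera.

```bash
cat > h.py <<'E'
from station import *
import cv2,numpy as np
from scipy.spatial.transform import Rotation as R
def ray(cam,uv,k=None):
    k=k or camera_info(cam); T=np.array(k["cam_to_world"])
    p=np.array([(uv[0]-k["cx"])/k["fx"],(uv[1]-k["cy"])/k["fy"]])
    if cam=="wrist":
        r=np.hypot(*p)+1e-12; d=np.r_[p/r*np.sin(r),np.cos(r)]
    else: d=np.r_[p,1]
    return T[:3,3],T[:3,:3]@d
def onz(cam,uv,z,k=None):
    o,d=ray(cam,uv,k); return o+d*(z-o[2])/d[2]
def down(yaw):  # tool z down, tool x axis at yaw in world
    return (R.from_euler('z',yaw)*R.from_euler('x',np.pi)).as_quat()
def tri(rays):
    A=b=0
    for o,d in rays:
        d=d/np.linalg.norm(d);P=np.eye(3)-np.outer(d,d);A=A+P;b=b+P@o
    return np.linalg.solve(A,b)
E
python3 - <<'E'
from h import *
a,b=(382.9,145.5),(172.4,170.9)
print(onz("top",a,.067),onz("scene",b,.067),tri([ray("top",a),ray("scene",b)]))
p=onz("top",a,.067)
print("cap",onz("top",(406,110),.025))
s=sense(); q=s["eef_rot"]; print("tool x yaw",R.from_quat(q).as_matrix()[:,0])
T=np.array(camera_info("wrist")["cam_to_world"]); M=R.from_quat(q).as_matrix()
print("cam in tool",M.T@(T[:3,3]-s["tcp_pos"]),(M.T@T[:3,:3]).round(2).tolist())
goto([p[0],p[1],.19],q); print(sense()["clock"],sense()["joint_pos"])
k=camera_info("wrist");im=capture("wrist");cv2.imwrite("pics/w1.png",im[:,:,::-1])
print([(np.round(d["position"],1).tolist(),round(d["score"],2),onz("wrist",d["position"],.067,k)) for d in landmark_of("wrist","green_grip")])
for q in ("green_grip","green_pin"):
    print(q,[(np.round(d["rect"],1).tolist(),round(d["score"],2)) for d in look_for("wrist",q)])
E
```

```text
[ 0.54025057 -0.226848    0.067     ] [ 0.53620807 -0.23007662  0.067     ] [ 0.53899402 -0.22562379  0.07070037]
cap [ 0.62510637 -0.28489179  0.025     ]
tool x yaw [9.13555815e-01 4.06713377e-01 3.72348262e-05]
cam in tool [ 0.08144935  0.00080713 -0.14309205] [[-0.0, -0.95, -0.32], [1.0, -0.0, -0.0], [0.0, -0.32, 0.95]]
1.9833 [-4.90755959e-01  1.35252078e-02  1.83673320e+00  1.51127388e-04
  1.29147020e+00  6.62302463e-01]
[([254.1, 188.1], 0.74, array([ 0.53834173, -0.22650025,  0.067     ])), ([62.6, 76.5], 0.67, array([5.69042261e-01, 2.65174470e-04, 6.70000000e-02]))]
green_grip [([228.8, 158.4, 283.0, 218.3], 0.96), ([40.3, 50.3, 101.7, 102.8], 0.89)]
green_pin [([31.7, 203.5, 39.7, 210.9], 0.67), ([329.4, 117.2, 346.9, 133.7], 0.46)]
```

View pics/w1.png

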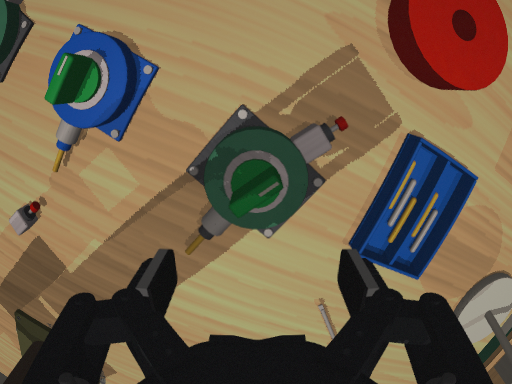

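The wrist view shows the target knob centred at (255,188), its bar running from about (232,208) to (283,180), and the cap at (341,124). The three position estimates agree within 2–3 mm. I'll zoom to get the bar angle.

```bash
python3 - <<'E'
from h import *
im=cv2.imread("pics/w1.png")[145:235,205:305]
cv2.imwrite("pics/w1z.png",cv2.resize(im,(600,540),interpolation=cv2.INTER_CUBIC))
E
```

```text
(no output)
```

View pics/w1z.png

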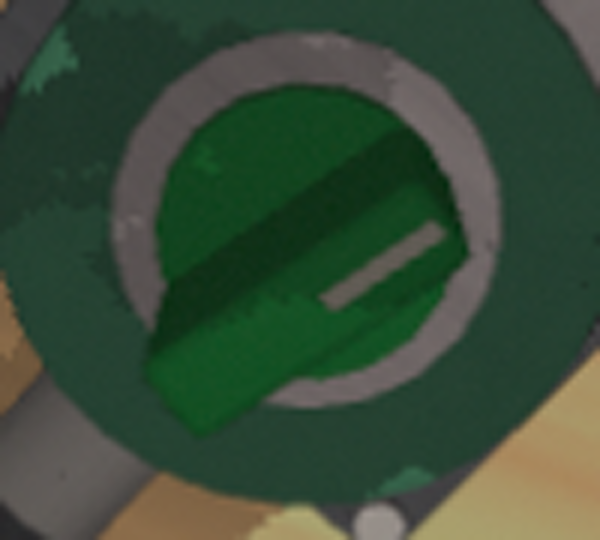

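```bash
python3 - <<'E'
from h import *
k=camera_info("wrist")
f=lambda x,y,z=.085: onz("wrist",(x/6+205-.4,y/6+145-.4),z,k)
P=np.array([f(*c) for c in [(147,370),(200,437),(468,255),(418,183)]])
print(P.round(4),P.mean(0), [np.linalg.norm(P[i]-P[(i+1)%4]) for i in range(4)])
u=(P[2]+P[3]-P[0]-P[1]);w=f(440,230)-f(325,302)
print("yaw bar",np.arctan2(u[1],u[0]),"line",np.arctan2(w[1],w[0]))
print("skirt ring ctr",f(305,220,.037), "disc",f(308,232,.045))
y=np.arctan2(u[1],u[0]); c=P.mean(0)
for t in (y,y+np.pi):
  for dy in (0,-.6,-1.3):
    print(t+dy, ik([c[0],c[1],.052],down(t+dy)))
E
```

```text
[[ 0.5188 -0.2107  0.085 ]
 [ 0.5121 -0.2221  0.085 ]
 [ 0.5544 -0.2467  0.085 ]
 [ 0.5613 -0.2355  0.085 ]] [ 0.536661   -0.22874011  0.085     ] [np.float64(0.013265641985648544), np.float64(0.04900106140730664), np.float64(0.013169932443172475), np.float64(0.049169367189460855)]
yaw bar -0.5273491551962033 line -0.5690972603021803
skirt ring ctr [ 0.53700834 -0.22814086  0.037     ] disc [ 0.537395   -0.22856967  0.045     ]
-0.5273491551962033 [-4.94919394e-01  1.56836523e-01  1.93614274e+00 -4.44089210e-16
  1.04861339e+00  1.60322609e+00]
-1.1273491551962032 [-4.94919394e-01  1.56836523e-01  1.93614274e+00 -4.44089210e-16
  1.04861339e+00  2.20322609e+00]
-1.8273491551962033 [-4.94919394e-01  1.56836523e-01  1.93614274e+00 -4.44089210e-16
  1.04861339e+00  2.90322609e+00]
2.6142434983935896 [-0.49491939  0.15683652  1.93614274  0.          1.04861339 -1.53836657]
2.0142434983935895 [-0.49491939  0.15683652  1.93614274  0.          1.04861339 -0.93836657]
1.3142434983935896 [-4.94919394e-01  1.56836523e-01  1.93614274e+00 -4.44089210e-16
  1.04861339e+00 -2.38366566e-01]
```

```bash
python3 - <<'E'
from h import *
c=np.array([.5372,-.2283]); q=down(-.545+np.pi)
def st(l):
    s=sense(); print(l,round(s["clock"],2),"F",s["contact_force"].round(1),"T",s["ft_torque"].round(3),"gap",round(s["finger_gap"],4),round(s["gripper_force"],1),"j6",round(s["joint_pos"][5],4),np.round(s["tcp_pos"],4))
goto([*c,.13],q); servo_line([*c,.052],v=.08); st("down")
close_gripper(); st("closed"); dwell(.3); st("closed")
k=camera_info("wrist");im=capture("wrist");cv2.imwrite("pics/w2.png",im[:,:,::-1])
E
```

```text
down 5.19 F [0.8 0.6 0.7] T [-0.022 -0.063  0.014] gap 0.0852 0.0 j6 -1.5196 [ 0.5378 -0.2286  0.0528]
closed 5.83 F [-2.9 -2.   3.1] T [-0.215  0.412  0.091] gap 0.0152 59.1 j6 -1.5198 [ 0.537  -0.2287  0.0523]
closed 6.12 F [-4.4 -2.6  4. ] T [-0.416  0.701  0.063] gap 0.0152 59.4 j6 -1.5196 [ 0.537  -0.2287  0.0523]
```

View pics/w2.png

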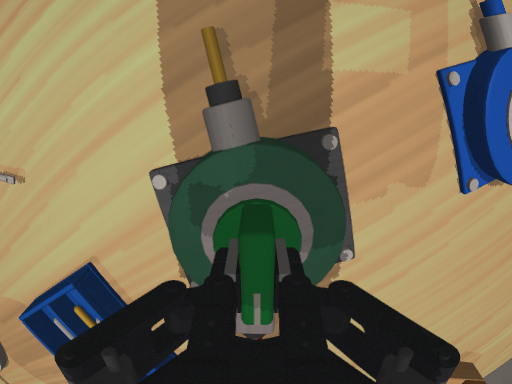

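Grip is good: the pads are on the bar's sides and forces are small. Now I turn in small steps, logging torque and the red cap in the scene picture.

```bash
cat > t.py <<'E'
from h import *
def cap():
    im=capture("scene").astype(float)[175:205,115:150]
    r=np.clip(im[:,:,0]-np.maximum(im[:,:,1],im[:,:,2])-45,0,None)
    v,u=np.mgrid[175:205,115:150]; s=r.sum()+1e-9
    return (r*u).sum()/s,(r*v).sum()/s,s
def turn(n,d):
    for i in range(n):
        j=np.array(sense()["joint_pos"]) if i==0 else j
        j=j.copy(); j[5]+=d; move_j(j); T=[]
        for _ in range(3): dwell(.02); T.append(sense()["ft_torque"][2])
        s=sense(); c=cap()
        print(round(s["clock"],2),"j6 %.3f"%s["joint_pos"][5],"F",s["contact_force"].round(1),"Tz %.3f"%np.mean(T),"cap %.2f %.2f %d"%c)
E
python3 - <<'E'
from t import *
print(cap()); turn(9,.05)
E
```

```text
(np.float64(129.9425837314357), np.float64(189.92822966416304), np.float64(209.000000001))
6.53 j6 -1.471 F [-2.5 -3.   2.3] Tz 0.019 cap 129.96 189.88 209
6.88 j6 -1.421 F [-3.6 -3.3  3.1] Tz 0.042 cap 129.95 189.89 205
7.22 j6 -1.370 F [-4.  -3.5  2.8] Tz -0.021 cap 129.98 189.91 204
7.58 j6 -1.320 F [-4.1 -3.1  3.5] Tz 0.011 cap 129.93 189.92 207
7.92 j6 -1.270 F [-4.8 -3.7  3.6] Tz 0.007 cap 129.96 189.92 214
8.28 j6 -1.220 F [-4.2 -3.   3.6] Tz -0.051 cap 129.96 189.94 202
8.62 j6 -1.170 F [-4.  -4.6  3.1] Tz 0.026 cap 129.97 189.95 211
8.97 j6 -1.120 F [-5.3 -4.1  3.5] Tz -0.039 cap 129.94 189.91 216
9.32 j6 -1.070 F [-4.9 -3.6  2.8] Tz -0.012 cap 129.95 189.89 218
```

```bash
python3 - <<'E'
from t import *
import t
for i in range(22):
    turn(1,.04)
    x=t.cap()[0]
    if x-129.95>.35: break
E
```

```text
9.68 j6 -1.032 F [-4.4 -3.4  3.3] Tz -0.101 cap 129.93 189.91 219
10.07 j6 -0.994 F [-4.8 -2.8  3. ] Tz 0.065 cap 129.96 189.86 208
10.47 j6 -0.956 F [-4.5 -3.5  2. ] Tz 0.088 cap 129.93 189.88 214
10.88 j6 -0.918 F [-4.4 -3.2  3.2] Tz -0.056 cap 129.93 189.90 224
11.28 j6 -0.880 F [-4.1 -3.   3.3] Tz -0.054 cap 129.95 189.89 215
11.68 j6 -0.842 F [-4.5 -3.3  2.7] Tz 0.034 cap 129.95 189.86 220
12.07 j6 -0.803 F [-3.6 -3.2  3.4] Tz -0.028 cap 129.95 189.90 219
12.47 j6 -0.766 F [-3.9 -2.7  3.7] Tz 0.044 cap 129.96 189.86 214
12.88 j6 -0.727 F [-4.8 -2.7  3.1] Tz -0.054 cap 129.94 189.87 215
13.28 j6 -0.689 F [-3.3 -3.9  2.1] Tz -0.020 cap 129.96 189.89 217
13.68 j6 -0.651 F [-4.7 -2.2  3.3] Tz -0.018 cap 130.06 189.95 210
14.07 j6 -0.612 F [-4.1 -3.2  3.7] Tz -0.261 cap 130.97 189.92 210
```

```bash
python3 - <<'E'
from t import *
turn(4,.025)
E
```

```text
14.47 j6 -0.589 F [-4.3 -2.7  2.9] Tz -0.195 cap 130.96 189.79 212
14.82 j6 -0.564 F [-4.8 -2.5  3.2] Tz -0.147 cap 131.65 189.81 237
15.18 j6 -0.539 F [-3.8 -3.7  2.1] Tz -0.140 cap 131.98 189.79 211
15.53 j6 -0.514 F [-4.4 -2.1  3.1] Tz -0.122 cap 131.96 189.75 220
```

```bash
python3 - <<'E'
from t import *
turn(2,.025)
p=np.array([.625,-.285,.025])
k=camera_info("scene");T=np.linalg.inv(k["cam_to_world"])
d=np.array([.5372,-.2283,.025])-p;d/=np.linalg.norm(d)
f=lambda p:(lambda c:c[0]/c[2]*k["fx"])((T@np.r_[p,1]))
print("px for 5.5mm",f(p+.0055*d)-f(p))
E
```

```text
15.88 j6 -0.490 F [-3.5 -2.3  3.4] Tz 0.027 cap 132.02 189.73 223
16.23 j6 -0.465 F [-4.9 -4.   4.2] Tz 0.141 cap 131.94 189.75 218
px for 5.5mm 2.238932810720698
```

Torque crosses zero near j6 = -0.495 and the cap is at full drop. I'll back off slightly, release, lift clear and check.

```bash
python3 - <<'E'
from t import *
turn(1,-.028)
release(); dwell(.3); print(cap())
s=sense(); p=s["tcp_pos"]; print(s["contact_force"].round(1))
servo_line([p[0],p[1],.19],v=.1); dwell(.3); print(cap())
k=camera_info("wrist");im=capture("wrist");cv2.imwrite("pics/w3.png",im[:,:,::-1])
print(sense()["clock"])
a=capture("scene");a0=cv2.imread("pics/scene0.png")[:,:,::-1]
z=lambda m:cv2.resize(m[140:220,105:235],(780,480),interpolation=cv2.INTER_CUBIC)[:,:,::-1]
cv2.imwrite("pics/s3.png",cv2.resize(np.vstack([z(a0),z(a)]),(480,590)))
E
```

```text
16.57 j6 -0.494 F [-3.5 -2.7  2.7] Tz 0.010 cap 132.03 189.70 227
(np.float64(132.00892857083926), np.float64(189.75892857058145), np.float64(224.000000001))
[-0.2  0.7 -0.1]
(np.float64(132.01895734534588), np.float64(189.7630331744561), np.float64(211.000000001))
19.5833
```

View pics/w3.png

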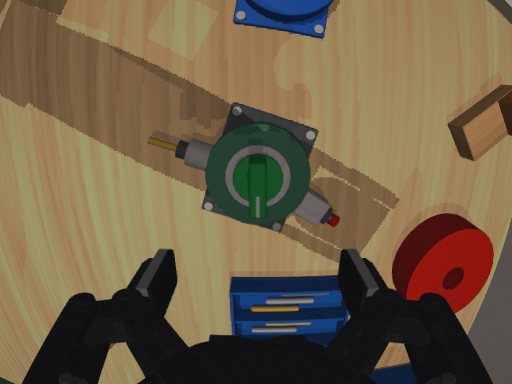

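View pics/s3.png

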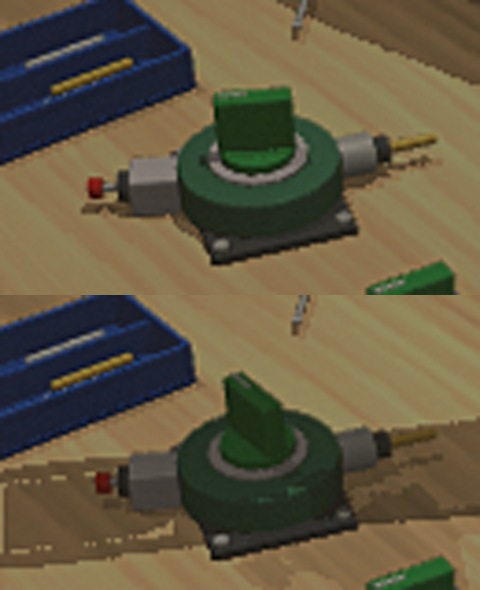

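The wrist picture shows the bar turned by about 1 rad, with its line at (258,207), and the head free of the fingers. The scene pair shows the red cap closer to the collar than before, moved by 2.06 px, or about 5 mm. It stayed there after release, so the knob is locked.

```bash
python3 -c "
from station import *
print(sign_off())"
```

```text
the job is handed in; nothing more can be done
None
```

The green knob is turned clockwise about 1.0 rad and locked in its notch, with the pin seen dropped about 5 mm and holding after release; the black knob was never approached, and the job was handed in at about 20 s.

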